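# Lock the autosampler's swing-out vial tray with its pin

### The job

The autosampler's vial tray has been left swung out. Swing it back home against its stop so that the yellow-ringed eyelet in the tray lies over the hole in the deck, then take the red-handled locking pin from the pin stand and push it down through both until its collar rests on the tray, and let go. Leave the blue and black pins in the stand and do not disturb the other things on the bench.

Things in the scene. Friction and masses are not known exactly. Their poses are not given: they have to be found in the camera images.
- sampler: autosampler, fixed (place and yaw vary): grey deck 45 mm high, origin on the bench under it; own x points away from the robot at yaw 0, y left. Deck: x -120..150, y -130..130 mm. White rear housing (x 100..150, y -120..120) rises to 100 mm. Rubber stop 15 mm high at x 64..72, y 60..120. Deck hole at x 30, y 45; tray pivot at x 30, y -100.
- tray (a joint): swivel angle of the vial tray about its upright pivot, rad: 0 = home, end of travel, eyelet exactly over the deck hole; grows as it swings out (counter-clockwise from above, towards the robot), up to 1.0. Stiff hinge: about 0.25 N m of friction (some 1.3 N at the handle), stays where it is left.
- tray_pivot (a point): point on the tray's pivot axis at the deck's top, 45 mm above the bench (axis upright). The tray is a flat aluminium plate 64 mm wide, its top 57 mm above the bench, from 30 mm behind the pivot to 220 mm from it; at home it points along the sampler's +y.
- tray_handle (a point): centre of the top of the tray's black upright handle post: 14 mm diameter, 50 mm tall above the plate (bench heights 57 to 107 mm), 200 mm from the pivot; can be pinched from above or pushed. A blue block of vials (60 x 70 mm, to 93 mm above the bench) sits on the tray 31 to 101 mm from the pivot.
- tray_hole (a point): centre of the eyelet in the tray, at the plate's top face, 145 mm from the pivot, 55 mm inward from the handle; hole 14 mm diameter through 10 mm of plate, with a 26 mm yellow square painted round it
- deck_hole (a point): centre of the mouth of the hole in the deck, 45 mm above the bench: 14 mm diameter, open down to the bench (45 mm deep)
- red_pin: locking pin, red handle, about 60 g, upright. Origin at the tip (lower end), z up: steel shank 10 mm dia, 45 mm long, nose tapering over 10 mm to 4 mm; collar 26 mm dia at 45 to 50 mm; round red handle 18 mm dia at 50 to 90 mm. Starts in one of the stand's holes, collar on its top, tip 5 mm above the bench. Home in the sampler, tip 12 mm above the bench.
- blue_pin: a pin like it with a blue handle, in another hole of the stand; to be left there. Origin at the tip.
- black_pin: a pin like it with a black handle, in another hole of the stand; to be left there. Origin at the tip.
- pin_stand: grey pin stand fixed to the bench, 195 x 50 mm, 50 mm high, origin at the centre of its underside; three 14 mm through holes in a row along its own x, at -65, 0 and 65 mm
- amber_bottle: closed amber bottle, 70 mm diameter, 150 mm high, origin under its centre; bystander
- white_jar: white jar, 60 mm diameter, 80 mm high, origin under its centre; bystander
- vial_box: green box of vials 140 x 100 mm, 66 mm high, origin under its centre; bystander
- mouse: black computer mouse, 100 x 60 mm, 33 mm high, origin under its centre; bystander

How it is judged:
By the outcome, as a careful person would: the job done as asked, in the order asked, and still so for the second after the job is handed in, with the robot touching nothing.
It also fails if it takes over 56 s, if anything falls off the work surface, if the arm or the gripper's body presses on something with over 40 N, if the wrist force passes 120 N, or if a joint passes its speed limit or range.

### The arm

A 6-joint arm with a two-finger parallel gripper is mounted at the origin on the work surface. World frame = base frame: x ahead of the robot, y to its left, z up, the work surface at z = 0. Lengths are in m, angles in rad, forces in N, time in s.
With the tool pointing down it reaches from about 0.275 to 0.875 m from the base axis. Payload 12.5 kg.
Tool frame: the origin (TCP) lies at the very end of the fingers, on their centre line; the grasp point (between the pads) lies 19 mm behind it; z points along the fingers, y is the line along which they close (so a half turn about z gives the same grasp; the last joint's range is limited). The gripper opens to 85 mm and grips with 20 to 120 N. Pads are 22 mm wide; open, the fingers measure 114 mm over their backs; the gripper's body (76 mm by 85 mm) begins 54 mm behind the grasp point. The pads swing forward as they close: fully open they stand 13 mm farther back than shut.
Start: joints at [1.24, 0.351, 1.652, -0, 1.139, -0.085], TCP at [0.134, 0.533, 0.231] pointing down, gripper open.
Joint ranges: [-2.75, 2.75], [-0.79, 2.1], [0.01, 2.65], [-1.57, 4.71], [0.07, 3.14], [-2.87, 2.87]. Speed limits (rad/s): [2.22, 2.22, 2.79, 3.14, 3.14, 3.14].

### API

Orientations are given as a 3x3 rotation matrix whose columns are the frame's x, y, z axes.
In Python, from bench import manip gives the robot as it stands. Calls block until the motion is done:
- manip.move_ptp(position, orientation): joint-space move of the TCP to a pose.
- manip.move_l(position, attitude=None, max_speed=0.15): straight line of the TCP; attitude=None keeps the orientation; max_speed is the mean speed in m/s.
- manip.move_j(angles): joint-space move.
- manip.set_gripper(opening, effort=None): opening from 0.0 (shut) to 1.0 (fully open); effort is the grip in N (None keeps the last); returns when the fingers have stopped.
- manip.dwell(seconds).
- manip.inverse_kinematics(position, orientation): joint angles nearest the present ones, or None.
- manip.grab_frame(name): name is "scene" or "side" or "wrist"; returns (picture, depth): 384x512x3 uint8, red, green, blue; 384x512 float32, m along the optical axis (not along the pixel's ray), 0 where there is no reading.
- manip.get_calibration(name): a dict with "camera_matrix" (3x3 intrinsics, pixels), "R" (3x3) and "t" (3): a world point X has camera coordinates R X + t. Camera axes: x right, y down, z forward; pixel columns grow to the right and rows downward; lengths in m; the calibration is good to about 2 mm. A picture is of the moment at which its call begins: read the wrist's pose just before it. get_calibration takes no time and is no camera call; for the wrist camera it gives the pose at the moment of the call.
A pose or a line that the arm cannot do raises manip.Unreachable and nothing moves.
- manip.sign_off(): hands the job in; it is judged then, once.
Trained networks look in the newest picture that a camera, given by its name, has taken for a name from the list of things; names that differ only in an ending like _2 or _b are one class to them, and where a whole thing is asked for, a point or a joint stands for the part that bears it (a point fixed in the world has none). Each returns a list of dicts, best first, with "confidence" (0 to 1); they miss things now and then, are a little off and sometimes report something else, mostly with a low value. They report only what shows in the picture. A call takes as long as a camera call.
- manip.look_for(camera, name): "at" ([x, y, z] in m, in world coordinates, good to about 4 mm: the middle of the surface that is visible of it).
Readings, each from a call of its own:
- manip.current_time(): time.
- manip.current_qpos(): joint angles.
- manip.current_joint_vel(): joint speeds.
- manip.current_joint_torque(): joint torques, N m.
- manip.current_ee_pos(): TCP position.
- manip.current_tcp_rot(): TCP orientation.
- manip.current_force(): force on the tool from outside, world axes, zero at the start.
- manip.current_ft_torque(): the same for the moment, N m.
- manip.current_grip_width(): opening from 0.0 (shut) to 1.0 (fully open).
- manip.current_grip_force(): force on a finger pad.
Only numpy, scipy, OpenCV 4.12 (cv2) and the standard library are available. Lean on these libraries where they do the work, as an engineer would, in place of code of your own. Each camera call takes 0.05 s, during which the arm holds its last target. There are 200 camera calls.

## Working session

There is one attempt and no reset: what is moved stays moved. The work goes in short steps, each a Python script; the robot and the scene stay as the last script left them, time stands still between calls to the robot, and variables do not carry over. Pictures are saved under pics/ and viewed, at most 10 in all, crops included, and the job is handed in when it is done.

```bash
mkdir -p pics; ls; python3 - <<'E'
from bench import manip
import cv2,numpy as np
print(manip.current_time())
ims=[]
for c in("scene","side"):
    p,d=manip.grab_frame(c); np.savez(f"pics/{c}0.npz",p=p,d=d,**manip.get_calibration(c))
    cv2.imwrite(f"pics/{c}0.png",cv2.resize(p[:,:,::-1],(800,600)))
    for n in("tray_handle","tray_hole","tray_pivot","deck_hole","red_pin","blue_pin","black_pin","pin_stand","sampler","amber_bottle","white_jar","vial_box","mouse"):
        print(c,n,[(np.round(r["at"],3).tolist(),round(r["confidence"],2)) for r in manip.look_for(c,n)[:3]])
print(manip.current_time(),manip.current_tcp_rot().round(3).tolist() if hasattr(manip.current_tcp_rot(),'round') else manip.current_tcp_rot())
E
```

```text
pics
0.0
scene tray_handle [([0.56, 0.034, 0.058], 0.88), ([0.438, 0.424, 0.078], 0.25)]
scene tray_hole [([0.557, 0.037, 0.06], 0.72), ([0.62, 0.427, 0.1], 0.3)]
scene tray_pivot [([0.61, 0.084, 0.043], 0.57)]
scene deck_hole [([0.607, 0.083, 0.047], 0.71)]
scene red_pin [([0.576, -0.199, 0.074], 0.65), ([0.555, 0.036, 0.057], 0.38)]
scene blue_pin [([0.513, -0.221, 0.072], 0.64)]
scene black_pin [([0.561, 0.032, 0.058], 0.51)]
scene pin_stand [([0.528, -0.214, 0.046], 0.8), ([0.554, 0.038, 0.054], 0.57), ([0.517, -0.221, 0.076], 0.4)]
scene sampler [([0.603, 0.084, 0.042], 0.67), ([0.557, 0.036, 0.059], 0.52)]
scene amber_bottle [([0.62, 0.426, 0.099], 0.93)]
scene white_jar [([0.438, 0.425, 0.075], 0.85)]
scene vial_box [([0.516, -0.484, 0.042], 0.77)]
scene mouse [([0.364, -0.448, 0.027], 0.81)]
side tray_handle [([0.541, 0.016, 0.058], 0.71), ([0.504, -0.229, 0.074], 0.69)]
side tray_hole [([0.54, 0.016, 0.056], 0.63)]
side tray_pivot [([0.572, 0.016, 0.05], 0.8)]
side deck_hole [([0.573, 0.022, 0.047], 0.83)]
side red_pin [([0.569, -0.214, 0.071], 0.48), ([0.592, 0.408, 0.073], 0.22)]
side blue_pin [([0.504, -0.229, 0.072], 0.59)]
side black_pin [([0.441, -0.254, 0.076], 0.51)]
side pin_stand [([0.484, -0.245, 0.039], 0.95)]
side sampler [([0.575, 0.014, 0.046], 0.73)]
side amber_bottle [([0.595, 0.409, 0.073], 0.9), ([0.541, 0.013, 0.058], 0.74)]
side white_jar [([0.412, 0.406, 0.054], 0.72), ([0.542, 0.015, 0.06], 0.29)]
side vial_box [([0.499, -0.517, 0.044], 0.8), ([0.577, 0.014, 0.042], 0.26)]
side mouse [([0.349, -0.468, 0.03], 0.64)]
1.4 [[-0.97, 0.243, -0.0], [0.243, 0.97, -0.0], [0.0, -0.0, -1.0]]
```

View pics/scene0.png

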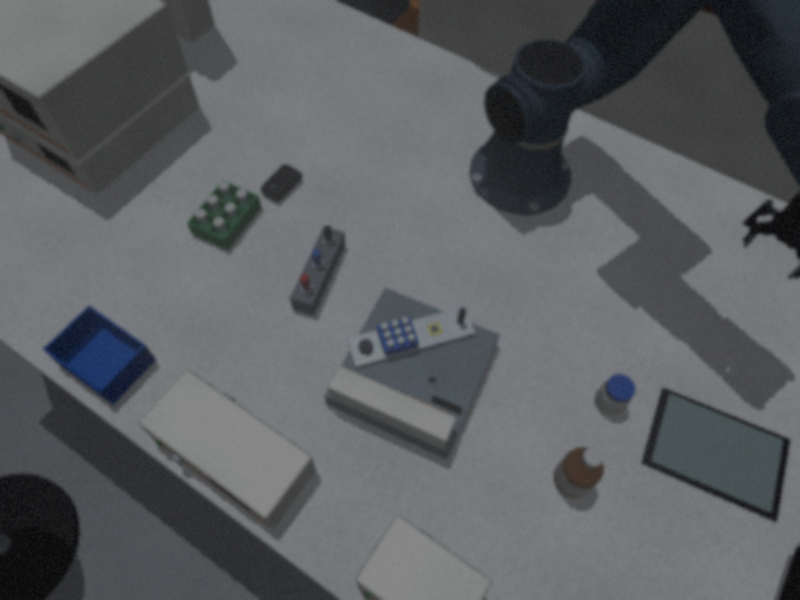

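View pics/side0.png

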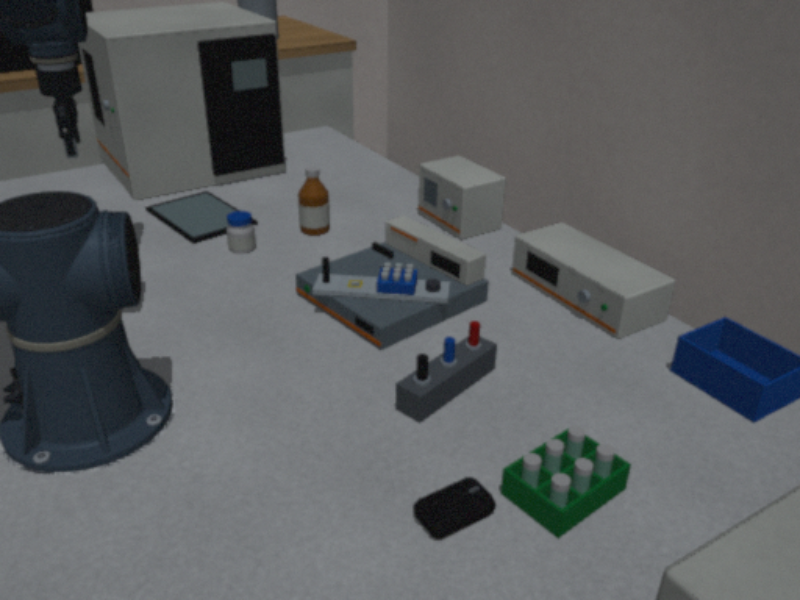

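The scene view shows the handle top at about (461,312), eyelet at (435,328), pivot at (366,346), deck hole at (432,379) and red pin at (305,282). The red pin is the far one of the row, then blue, then black. The side view agrees. I'll turn these pixels into positions.

```bash
cat > h.py <<'E'
import numpy as np
def px2w(cal,u,v,z):
    K,R,t=(np.asarray(cal[k],float) for k in("camera_matrix","R","t"))
    d=R.T@np.linalg.solve(K,[u,v,1]); c=-R.T@t
    return c+d*(z-c[2])/d[2]
def w2px(cal,X):
    K,R,t=(np.asarray(cal[k],float) for k in("camera_matrix","R","t"))
    q=K@(R@np.asarray(X)+t); return q[:2]/q[2]
def down(yaw):  # tool x axis at yaw, z down
    c,s=np.cos(yaw),np.sin(yaw); return np.array([[c,s,0],[s,-c,0],[0,0,-1.]])
E
python3 - <<'E'
from h import *; from bench import manip
s=np.load("pics/scene0.npz"); d=np.load("pics/side0.npz"); k=.64
for n,c,u,v,z in[("handle",s,462,311,.107),("eye",s,435,328,.057),("pivot",s,366,346,.06),("dhole",s,432,379,.045),("red",s,304,279,.095),("blue",s,317,254,.095),("black",s,328,230,.095),
 ("handle",d,326,259,.107),("eye",d,356,284,.057),("pivot",d,433,285,.06),("red",d,475,323,.095),("blue",d,449,339,.095),("black",d,422,356,.095)]:
    print(n,px2w(c,u*k,v*k,z).round(4))
c=manip.get_calibration("wrist"); R=np.array(c["R"]);p=-R.T@c["t"]; T=np.array(manip.current_tcp_rot())
print("cam in tcp",T.T@(p-manip.current_ee_pos()),"\n",(T.T@R.T).round(3),"\n",np.array(c["camera_matrix"]))
E
```

```text
handle [0.4675 0.1014 0.107 ]
eye [0.5052 0.0666 0.057 ]
pivot [ 0.6176 -0.0243  0.06  ]
dhole [0.5977 0.1185 0.045 ]
red [ 0.5786 -0.205   0.095 ]
blue [ 0.5149 -0.2204  0.095 ]
black [ 0.4526 -0.2386  0.095 ]
handle [0.4613 0.093  0.107 ]
eye [0.5057 0.0614 0.057 ]
pivot [ 0.6236 -0.0201  0.06  ]
red [ 0.5725 -0.2112  0.095 ]
blue [ 0.5091 -0.2281  0.095 ]
black [ 0.4471 -0.2454  0.095 ]
cam in tcp [ 0.07946098  0.00128784 -0.14331959] 
 [[-0.    -0.951 -0.309]
 [ 1.     0.    -0.   ]
 [ 0.    -0.309  0.951]] 
 [[303.13687555   0.         254.05342714]
 [  0.         303.13687555 193.90755048]
 [  0.           0.           1.        ]]
```

Pivot to eyelet and pivot to deck hole both come out at 145 mm as they should, so the sampler yaw is about 0.14 and the tray angle about 0.75. I'll refine this with the wrist camera.

```bash
python3 - <<'E'
from h import *; from bench import manip; import cv2
R=down(np.pi)
for i,p in enumerate([(.53,.06,.25),(.51,-.22,.25)]):
    manip.move_ptp(p,R)
    c=manip.get_calibration("wrist"); im,d=manip.grab_frame("wrist"); np.savez(f"pics/w{i}.npz",p=im,d=d,**c)
    cv2.imwrite(f"pics/w{i}.png",cv2.resize(im[:,:,::-1],(768,576),interpolation=cv2.INTER_CUBIC))
    for n in [("tray_handle","tray_hole","tray_pivot","deck_hole"),("red_pin","blue_pin","black_pin","pin_stand")][i]:
        print(n,[(np.round(r["at"],4).tolist(),round(r["confidence"],2),w2px(c,r["at"]).round()*1.5) for r in manip.look_for("wrist",n)[:2]])
print(manip.current_time(),manip.current_qpos())
E
```

```text
tray_handle [([0.53, 0.0451, 0.0534], 0.69, array([358.5, 252. ]))]
tray_hole [([0.5324, 0.047, 0.0583], 0.81, array([361.5, 256.5]))]
tray_pivot [([0.571, 0.0746, 0.0468], 0.65, array([397.5, 300. ]))]
deck_hole [([0.5703, 0.0765, 0.0395], 0.79, array([399. , 295.5])), ([0.5119, -0.2225, 0.0589], 0.71, array([ -3. , 229.5]))]
red_pin [([0.5678, -0.2068, 0.0807], 0.93, array([396., 336.]))]
blue_pin [([0.5096, -0.226, 0.0856], 0.92, array([369., 261.]))]
black_pin [([0.4479, -0.2406, 0.0917], 0.9, array([345., 171.])), ([0.5568, 0.0115, 0.0571], 0.7, array([672. , 310.5]))]
pin_stand [([0.4912, -0.2285, 0.0525], 0.68, array([367.5, 226.5]))]
5.1917 [-4.89423670e-01  3.41797126e-01  1.61589421e+00  4.32072901e-05
  1.18386901e+00 -2.06159648e+00]
```

View pics/w0.png

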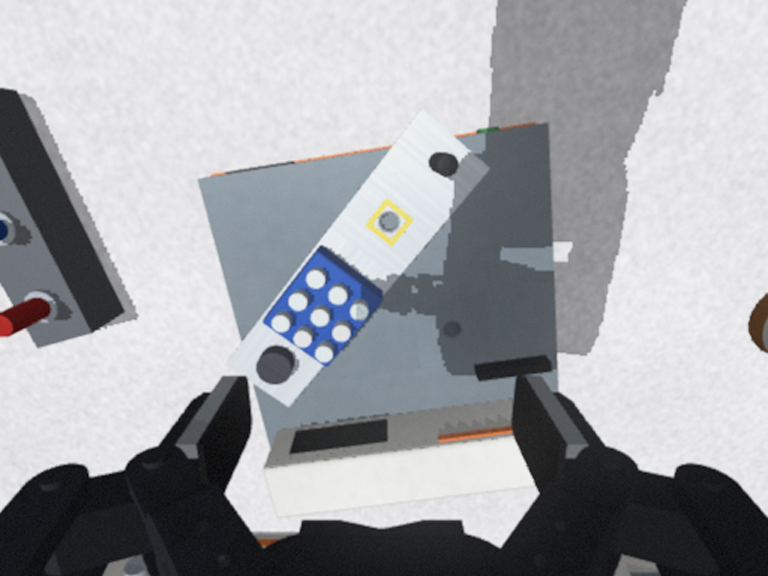

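View pics/w1.png

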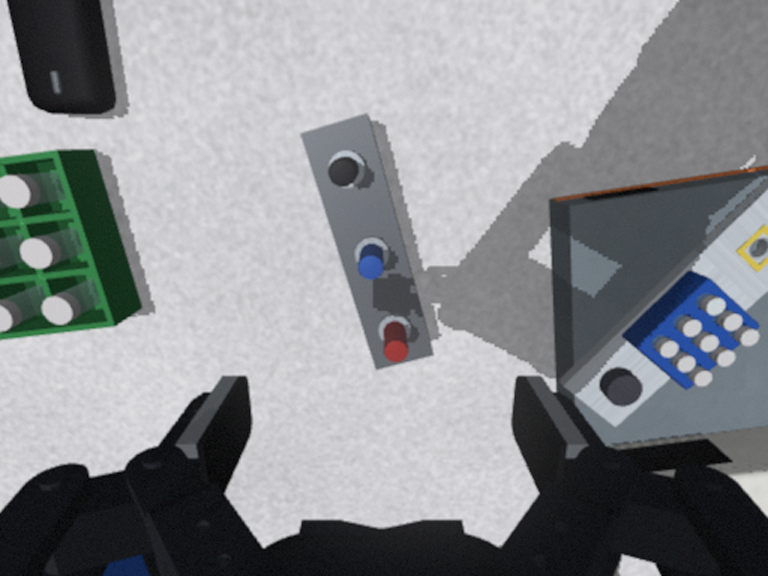

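The wrist views show the handle top at (447,164), eyelet at (389,222), pivot at (276,364) and deck hole at (452,329). In the second view the red top is at (396,348), blue at (371,266) and black at (344,172).

```bash
python3 - <<'E'
from h import *; import cv2
a=np.load("pics/w0.npz"); b=np.load("pics/w1.npz"); k=1/1.5
f=lambda c,u,v,z:px2w(c,u*k,v*k,z)
P={n:f(c,u,v,z) for n,c,u,v,z in[("handle",a,447,164,.107),("eye",a,389,222,.057),("pivot",a,276,364,.062),("dhole",a,452,329,.045),("red",b,396,348,.095),("blue",b,371,266,.095),("black",b,344,172,.095)]}
for n in P: print(n,P[n].round(4))
D=lambda m,n:np.linalg.norm((P[m]-P[n])[:2]).round(4)
print("145",D("pivot","eye"),"200",D("pivot","handle"),"145",D("pivot","dhole"),"55",D("eye","handle"),"65",D("red","blue"),D("blue","black"))
# yellow ring & red blob centroids
h=cv2.cvtColor(a["p"],cv2.COLOR_RGB2HSV); m=cv2.inRange(h,(20,90,90),(35,255,255)); v,u=np.nonzero(m); print("yellow",len(u),px2w(a,(u.min()+u.max())/2,(v.min()+v.max())/2,.057), px2w(a,u.mean(),v.mean(),.057))
for c in(a,b):
    K,R,t,d=c["camera_matrix"],c["R"],c["t"],c["d"]
    v,u=np.nonzero(d>0); q=d[v,u]; X=(np.linalg.solve(K,np.array([u,v,np.ones_like(u)])*q).T-t)@R
    rgb=c["p"][v,u].astype(int)
    red=(rgb[:,0]>100)&(rgb[:,1]<70)&(rgb[:,2]<80)&(X[:,0]<.65)&(X[:,0]>.5)&(X[:,1]<-.1)&(X[:,2]>.05)
    print("red pts",red.sum(),X[red].mean(0) if red.any() else"",X[red][:,2].max() if red.any() else "")
    top=red&(X[:,2]>.091); print(top.sum(),X[top].mean(0))
    hd=(rgb.max(1)<70)&(X[:,2]>.1)&(X[:,2]<.115)&(np.hypot(X[:,0]-.465,X[:,1]-.1)<.03); print("handle",hd.sum(),X[hd].mean(0))
E
```

```text
handle [0.4629 0.1018 0.107 ]
eye [0.5065 0.0677 0.057 ]
pivot [ 0.6208 -0.0231  0.062 ]
dhole [0.5972 0.1206 0.045 ]
red [ 0.5714 -0.2071  0.095 ]
blue [ 0.5104 -0.2247  0.095 ]
black [ 0.4487 -0.2414  0.095 ]
145 0.1459 200 0.2013 145 0.1456 55 0.0554 65 0.0634 0.064
yellow 234 [0.50646046 0.06732655 0.057     ] [0.50636518 0.06739727 0.057     ]
red pts 108 [ 0.57321764 -0.2036813   0.09522914] 0.09726201611071199
105 [ 0.57345718 -0.203569    0.09563356]
handle 112 [0.46369743 0.10204467 0.10694503]
red pts 176 [ 0.5730432  -0.2077508   0.09471434] 0.09689876689162892
173 [ 0.57278418 -0.20762538  0.09541186]
handle 0 [nan nan nan]<stdin>:17: RuntimeWarning: Mean of empty slice.
  ret = um.true_divide(
```

```bash
cat >> h.py <<'E'
piv=np.array([.620,-.0227]); A0=.160; AT=.900
def arc(a,r,z): return np.array([piv[0]-r*np.sin(a),piv[1]+r*np.cos(a),z])
E
python3 - <<'E'
from h import *; from bench import manip
best=None
for off in(np.pi/2,-np.pi/2):
    q=[manip.inverse_kinematics(arc(a,.2,.07),down(a+off)) for a in(AT,.5,A0)]
    print(off,[None if x is None else np.round(x,2).tolist() for x in q])
    if all(x is not None for x in q):
        m=max(abs(x[5]) for x in q)
        if best is None or m<best[0]: best=(m,off)
off=best[1]; print("off",off)
manip.move_ptp(arc(AT,.2013,.17),down(AT+off)); manip.set_gripper(.55,30)
manip.move_l(arc(AT,.2013,.07),max_speed=.1)
print("F0",np.round(manip.current_force(),1)); manip.set_gripper(0,30)
print("w",manip.current_grip_width(),manip.current_grip_force())
ref=np.array(manip.current_force())
for a in np.linspace(AT,A0+.03,7)[1:]:
    manip.move_l(arc(a,.2005,.07),down(a+off),max_speed=.12)
    print(round(a,3),np.round(manip.current_force(),1))
a=A0+.03
while a>A0-.04:
    a-=.008; manip.move_l(arc(a,.2005,.07),down(a+off),max_speed=.03)
    F=np.array(manip.current_force()); ft=F[0]*np.cos(a)+F[1]*np.sin(a); print(round(a,3),F.round(1),round(ft,1),np.round(manip.current_ee_pos(),4))
    if abs(ft)>14: break
print(manip.current_time(),manip.current_grip_width())
E
```

```text
1.5707963267948966 [[0.12, 0.47, 1.97, -0.0, 0.71, -0.78], [0.2, 0.56, 1.78, -0.0, 0.79, -0.3], [0.21, 0.66, 1.6, -0.0, 0.88, 0.05]]
-1.5707963267948966 [[0.12, 0.47, 1.97, -0.0, 0.71, 2.36], [0.2, 0.56, 1.78, -0.0, 0.79, 2.84], None]
off 1.5707963267948966
F0 [0.3 0.6 0.4]
w 0.1567234403019939 29.255228340625763
0.782 [-3.   5.1  7.8]
0.663 [-2.3  4.3  7.8]
0.545 [-1.8  4.   7.8]
0.427 [-0.6  3.9  8.5]
0.308 [-0.2  2.7  8.1]
0.19 [2.  2.3 8.3]
0.182 [0.5 1.8 7.5] 0.9 [0.5832 0.1741 0.0704]
0.174 [0.  2.3 7.6] 0.4 [0.5846 0.1743 0.0704]
0.166 [0.8 2.8 8.6] 1.3 [0.5862 0.1746 0.0704]
0.158 [1.  2.2 8. ] 1.3 [0.5878 0.1748 0.0704]
0.15 [-3.8  0.3 11.2] -3.7 [0.5886 0.175  0.0704]
0.142 [-14.7  -0.3  18.2] -14.6 [0.5887 0.175  0.0703]
12.0667 0.15002597922153366
```

The stop was felt at a ≈ 0.15, with the force rising to 15 N. I'll release, lift and check.

```bash
python3 - <<'E'
from h import *; from bench import manip; import cv2
manip.set_gripper(.4); p=np.array(manip.current_ee_pos())
manip.move_l(p+[0,0,.1],max_speed=.2)
manip.move_ptp([.615,.115,.22],down(A0+np.pi/2+np.pi/2))
c=manip.get_calibration("wrist"); im,d=manip.grab_frame("wrist"); np.savez("pics/w2.npz",p=im,d=d,**c)
cv2.imwrite("pics/w2.png",cv2.resize(im[:,:,::-1],(768,576),interpolation=cv2.INTER_CUBIC))
h=cv2.cvtColor(im,cv2.COLOR_RGB2HSV); m=cv2.inRange(h,(20,90,90),(35,255,255)); v,u=np.nonzero(m)
print("yellow",len(u),px2w(c,(u.min()+u.max())/2,(v.min()+v.max())/2,.057),px2w(c,u.mean(),v.mean(),.057),np.ptp(u),np.ptp(v))
print(arc(.153,.145,.057),manip.current_time())
E
```

```text
yellow 280 [0.59749572 0.12066896 0.057     ] [0.59702757 0.12068673 0.057     ] 24 24
[0.59790145 0.12060616 0.057     ] 14.6
```

View pics/w2.png

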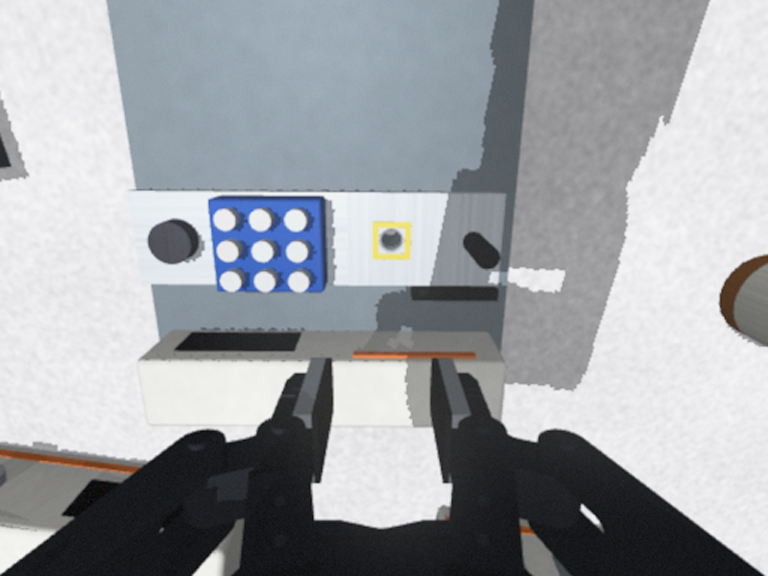

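The tray is home: it lies along the stop, and the dark eyelet at (391,240) is at (0.5975, 0.1206), matching the deck hole I measured earlier. Next is the red pin.

```bash
python3 - <<'E'
from h import *; from bench import manip; import cv2
p=np.array([.5725,-.2074,0]); Y=None
for y in(.266,.266+np.pi):
    q=manip.inverse_kinematics(p+[0,0,.062],down(y)); print(y,None if q is None else np.round(q,2))
    if q is not None and (Y is None or abs(q[5])<abs(Y[1])): Y=(y,q[5])
R=down(Y[0])
manip.set_gripper(.55)
manip.move_ptp(p+[0,0,.18],R); manip.move_l(p+[0,0,.062],max_speed=.12)
manip.set_gripper(0,60); e=np.array(manip.current_ee_pos()); print("w",manip.current_grip_width(),e,np.round(manip.current_force(),1))
manip.move_l(e+[0,0,.158],max_speed=.2)
print("w",manip.current_grip_width(),np.round(manip.current_force(),1))
manip.move_ptp([.5975,.1206,.20],down(A0+np.pi/2))
im,d=manip.grab_frame("side"); cv2.imwrite("pics/s1.png",cv2.resize(im[100:260,150:350,::-1],(750,600),interpolation=cv2.INTER_CUBIC))
c=manip.get_calibration("wrist"); im,d=manip.grab_frame("wrist"); np.savez("pics/w3.npz",p=im,d=d,**c)
cv2.imwrite("pics/w3.png",cv2.resize(im[:,:,::-1],(768,576),interpolation=cv2.INTER_CUBIC))
for z in(.132+.02,): print("exp tip px",w2px(c,[.5975,.1206,.143])*1.5,"hole px",w2px(c,[.5975,.1206,.057])*1.5)
print(manip.current_ee_pos(),manip.current_time())
E
```

```text
0.266 [-0.42  0.66  1.61 -0.    0.86  0.88]
3.407592653589793 [-0.42  0.66  1.61 -0.    0.86 -2.26]
w 0.19178455468969982 [ 0.5728247  -0.20752252  0.06271671] [-1.1  0.7  6.7]
w 0.1960935403466817 [ 1.3  0.  -1.5]
exp tip px [380.30618474 319.56929308] hole px [380.49329935 270.86426825]
[0.59774042 0.11947345 0.19993402] 20.825
```

View pics/w3.png

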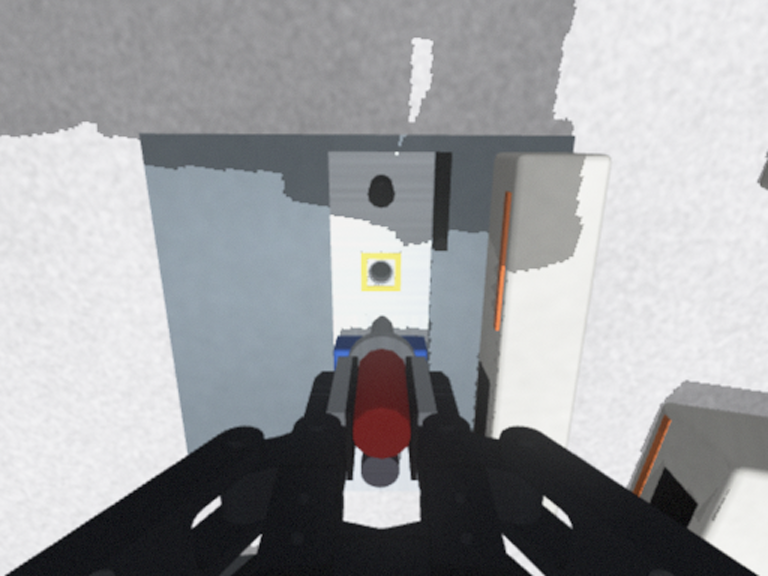

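View pics/s1.png

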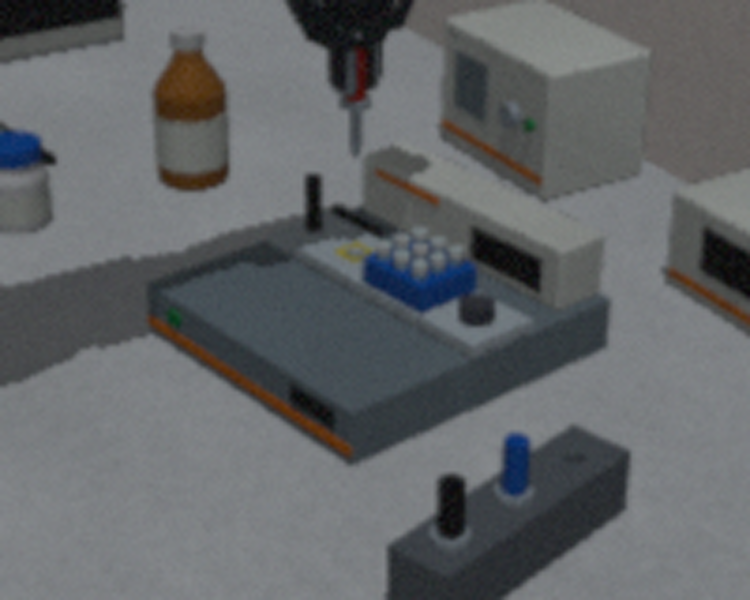

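The pin is held upright, with its tip at (381,318) against an expected (380,320), so it sits above the eyelet. The blue and black pins are still in the stand. I'll insert it now.

```bash
python3 - <<'E'
from h import *; from bench import manip
x,y=.5975,.1206
manip.move_l([x,y,.125],down(A0+np.pi/2),max_speed=.1); manip.dwell(.2)
F0=np.array(manip.current_force()); print(F0.round(1),np.round(manip.current_ee_pos(),4))
z=.125
while z>.067:
    z-=.004 if z>.074 else .0015
    manip.move_l([x,y,z],max_speed=.04)
    F=np.array(manip.current_force())-F0
    if abs(F).max()>2: print(round(z,4),F.round(1),np.round(manip.current_ee_pos(),4))
    if F[2]>12 or np.hypot(*F[:2])>20: break
print(z,manip.current_ee_pos(),manip.current_time())
E
```

```text
[-0.4 -0.8  0.1] [0.5978 0.1206 0.1256]
0.117 [-0.2  0.7 -2.3] [0.5973 0.1206 0.1166]
0.0685 [-3.3  0.3 10.5] [0.5977 0.1206 0.0696]
0.067 [-9.2 -0.1 24.2] [0.5978 0.1207 0.0695]
0.06699999999999995 [0.59780807 0.12066428 0.06945904] 26.175
```

It bottomed at TCP height 0.0695, where 0.0697 was expected, so the collar is seated. I'll release and check.

```bash
python3 - <<'E'
from h import *; from bench import manip; import cv2
manip.move_l([.5975,.1206,.0695],max_speed=.03)
manip.set_gripper(.4); manip.move_l([.5975,.1206,.2],max_speed=.15)
manip.move_ptp([.50,.0,.28],down(A0+np.pi/2)); manip.dwell(.5)
im,d=manip.grab_frame("side"); cv2.imwrite("pics/s2.png",cv2.resize(im[100:260,150:350,::-1],(750,600),interpolation=cv2.INTER_CUBIC))
print("side",manip.look_for("side","red_pin")[:1])
c=manip.get_calibration("wrist"); im,d=manip.grab_frame("wrist")
K,R,t=(np.array(c[k]) for k in("camera_matrix","R","t"))
v,u=np.nonzero(d>0); X=(np.linalg.solve(K,np.array([u,v,np.ones_like(u)])*d[v,u]).T-t)@R; g=im[v,u].astype(int)
m=(g[:,0]>90)&(g[:,1]<70)&(g[:,2]<80)&(np.hypot(X[:,0]-.5975,X[:,1]-.1206)<.04)&(X[:,2]>.05)
print("red",m.sum(),X[m].mean(0),np.percentile(X[m][:,2],[5,95]),"top exp .102",manip.current_grip_width(),manip.current_time())
E
```

```text
side []
red 226 [0.59729765 0.1222213  0.10248626] [0.10123608 0.10368   ] top exp .102 0.4017882053254525 29.1417
```

View pics/s2.png

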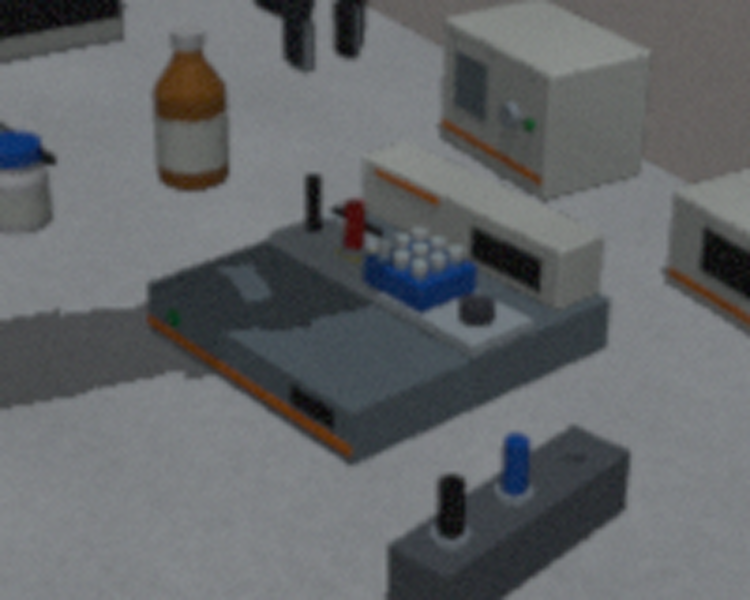

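The red pin stands upright and seated at (353,225), with its top at 0.102 m as expected. The tray is home, and the blue and black pins are untouched.

```bash
python3 -c "
from bench import manip
print(manip.sign_off())"
```

```text
the job is handed in; nothing more can be done
None
```

The tray is home against its stop, the red pin is through the eyelet and deck hole with its collar on the tray, and the job was handed in about 29 s into the 56 s limit.

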